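Store the setting block and set the pin-bar thumbscrew

TASK

Put the middle-sized setting block (two dots on top) back upright and fully home in its own slot on the block rack, the one whose tag has two dots, and let go of it. Then turn the jig's thumbscrew clockwise (seen from above) until it seats, back it off a quarter turn so that the pin bar can just slide, and finish while still gripping the thumbscrew there, not letting go. Leave the other things where they are.

Things in the scene. Friction and masses are not known exactly. Their poses are not given: they have to be found in the camera images.
- block_middle_mid (a point): Middle setting block: plain steel, 24 mm (own x) by 34 mm (own y) by 60 mm tall, about 0.38 kg, two dark dots on top, standing on the bench. Point: its centre, 30 mm above its underside; z up; the same after a half turn about z. Grip it by its upper half, so that the fingers clear the slot's rim.
- slot_middle_floor (a point): The middle block's own slot: open-topped aluminium socket on the plywood rack, white tag with two dots on its -x side. Point: centre of its inner floor, 15 mm above the bench. Inside 28 mm (own x) by 38 mm (own y), 18 mm deep, walls 6 mm; the home block stands 42 mm out of it, its own x along the slot's x. Three slots stand in a row along own y, 85 mm apart, in changing order.
- slot_large: The three-dot slot, 38 by 48 mm inside, empty, and to stay so. The one-dot slot is smaller and holds its block. Origin under its centre.
- screw (a joint): Thumbscrew angle in rad: 0 when seated (a hard stop), negative before that; it grows when turned clockwise seen from above. A quarter turn back from the seat is -1.57. It starts between -1.7 and -0.6, stays where it is left (friction about 0.05 N m) and does not move up or down noticeably.
- wing (a point): Centre of the thumbscrew's steel wing, on its vertical axis, 82 mm above the bench. Wing: upright plate 46 mm long (own x), 10 mm thick (own y, pinch it this way), 32 mm tall, top 98 mm above the bench; z up. Below it a 20 mm hub and the jig's bridge, 106 by 34 mm, top at 55 mm. Cream handles on the jig's pin bar stand 90 mm and more from the axis, 90 mm high.
- block_small_mid (a point): Bystander: small setting block, 18 by 24 by 60 mm steel, one dot, in its slot; point at its centre.
- block_large_mid (a point): Bystander: large setting block, 34 by 44 by 60 mm steel, three dots, still in use and standing on the bench beyond; point at its centre.
- jar: Bystander: lacquer jar, 60 mm across, 85 mm tall; origin at the centre of its underside.
- wrench: Bystander: wrench lying on the bench to the left; origin under its middle.
- brush: Bystander: brush lying on the bench to the right; origin under its middle.
- spare: Bystander: a cream dipped handle, 66 by 24 by 12 mm with a 27 mm wooden stub, lying on the bench; origin under its middle.
There are look-alikes about, which are no part of the job. Leave any blue look-alike of the part that bears block_middle_mid alone.

How it is judged:
On the way, in this order (a step that is already met when the one before it is completed fails the run):
1. the middle block stands fully home in its own slot and is let go (horizontal distance between block_middle_mid and slot_middle_floor below 0.006 m and z of block_middle_mid in the frame of slot_middle_floor between 0.026 and 0.033 m and angle between block_middle_mid's own z axis and vertical below 0.08 rad and contact force between the fingers and block_middle below 0.3 N and linear speed of block_middle below 0.02 m/s), for 0.2 s.
2. the thumbscrew is turned clockwise until it seats (value of joint screw above -0.06 rad), for 0.1 s.
At the end, for the whole second after the job is handed in: Middle block upright in its own slot, within 6 mm of its centre and 3 mm of the floor; thumbscrew, after seating (within 0.06 rad of the stop), backed off 1.57 +- 0.30 rad, at rest, its wing still gripped (over 1 N, grasp point within 35 mm of its centre) (horizontal distance between block_middle_mid and slot_middle_floor below 0.006 m and z of block_middle_mid in the frame of slot_middle_floor between 0.026 and 0.033 m and angle between block_middle_mid's own z axis and vertical below 0.08 rad and value of joint screw between -1.87 and -1.27 rad and velocity of joint screw between -0.1 and 0.1 rad/s and contact force between the fingers and screw above 1 N and distance between the grasp point and wing below 0.035 m); the arm keeps its last pose, push and grip.
It fails at once if a bystander is pushed more than 30 mm (distance of any of block_small_mid, block_large_mid, jar, wrench, brush, spare from where it was at the start of the episode above 0.03 m).
It also fails if it takes over 72 s, if anything falls off the work surface, if the arm or the gripper's body presses on something with over 40 N, if the wrist force passes 120 N, or if a joint passes its speed limit or range.

ROBOT

A 6-joint arm with a two-finger parallel gripper is mounted at the origin on the work surface. World frame = base frame: x ahead of the robot, y to its left, z up, the work surface at z = 0. Lengths are in m, angles in rad, forces in N, time in s.
With the tool pointing down it reaches from about 0.35 to 0.85 m from the base axis. Payload 8.1 kg.
Tool frame: the origin (TCP) lies on the centre line of the jaws, within the pads' length; the fingertips stand ahead of it and the grasp point (between the pads) lies 3 mm ahead of it (r.tcp_to_tips is the y of the fingertips in the tool frame, in m); y points along the fingers, x is the direction in which the jaws open and shut, and the axes are right-handed (so a half turn about y gives the same grasp; the last joint's range is limited). The gripper opens to 93 mm and grips with 3 to 60 N. Pads are 15 mm wide; open, the fingers measure 128 mm over their backs; the gripper's body (75 mm by 188 mm) begins 65 mm behind the grasp point.
Start: joints at [1.021, 0.13, 1.488, -0, 1.523, -0.085], TCP at [0.269, 0.536, 0.241] pointing down, gripper open.
Joint ranges: [-2.96, 2.96], [-0.89, 2.26], [0.02, 2.5], [-1.34, 4.48], [0, 2.73], [-2.66, 2.66]. Speed limits (rad/s): [2.39, 2.39, 2.79, 3.14, 3.14, 3.14].

INTERFACE

Orientations are given as a unit quaternion [x, y, z, w].
In Python, from workcell import r, fingers, cams, close_job, nets gives the robot as it stands. Calls block until the motion is done:
- r.movep(position, orientation): joint-space move of the TCP to a pose.
- r.line_to(position, orientation=None, velocity=0.15, f_stop=None): straight line of the TCP; orientation=None keeps the orientation; velocity is the mean speed in m/s. With f_stop (N) it stops when the force on the tool has changed by that much, and returns True; else False.
- r.set_joints(angles): joint-space move.
- fingers.open_gripper() and fingers.close(effort=None): open the fingers fully, or close them until they stop; effort is the grip in N (None keeps the last).
- r.sleep(seconds).
- r.inverse_kinematics(position, orientation): joint angles nearest the present ones, or None.
- r.observe(): the state.
- cams.read_camera(name): name is "scene" or "top" or "wrist"; returns a dict with "image" (384x512x3 uint8, red, green, blue), "camera_matrix" (3x3 intrinsics, pixels), "R" (3x3) and "t" (3): a world point X has camera coordinates R X + t; the wrist camera has in their place "T_tool_cam" (4x4, takes a point from camera to tool coordinates, whose origin is the TCP and whose axes are the tool frame's). Camera axes: x right, y down, z forward; pixel columns grow to the right and rows downward; lengths in m; the calibration is good to about 2 mm. The wrist camera is an equidistant fisheye: a pixel r from the principal point sees the ray r / f radians off the axis. A picture is of the moment at which its call begins: read the wrist's pose just before it. There is no depth.
A pose or a line that the arm cannot do raises r.Unreachable and nothing moves.
- close_job(): hands the job in, once; it reports no verdict.
Trained networks look in the newest picture that a camera, given by its name, has taken for a name from the list of things; names that differ only in an ending like _2 or _b are one class to them, and where a whole thing is asked for, a point or a joint stands for the part that bears it (a point fixed in the world has none). Each returns a list of dicts, best first, with "confidence" (0 to 1); they miss things now and then, are a little off and sometimes report something else, mostly with a low value. They report only what shows in the picture. A call takes as long as a camera call. They do not tell look-alikes from the thing itself.
- nets.masks_of(camera, label): "mask" (384x512 bool, what is visible of it) and "extent" ([centre column, centre row, width, height] in pixels, round what is visible of it).
The state is a dict: "clock": time; "joints": joint angles; "dq": joint speeds; "effort": joint torques, N m; "tcp_pos": TCP position; "tool_rot": TCP orientation; "wrist_force": force on the tool from outside, world axes, zero at the start; "moment": the same for the moment, N m; "opening": opening from 0.0 (shut) to 1.0 (fully open).
Only numpy, scipy, OpenCV 4.12 (cv2) and the standard library are available. Lean on these libraries where they do the work, as an engineer would, in place of code of your own. Each camera call takes 0.05 s, during which the arm holds its last target.

## Working session

There is one attempt and no reset: what is moved stays moved. The work goes in short steps, each a Python script; the robot and the scene stay as the last script left them, time stands still between calls to the robot, and variables do not carry over. Pictures are saved under pics/ and viewed, and the job is handed in when it is done.

```bash
ls; mkdir -p pics
cat > h.py <<'E'
import numpy as np, cv2
from workcell import r, fingers, cams, close_job, nets
def save(n,im): cv2.imwrite(f'pics/{n}.png', im[:,:,::-1])
E
python3 - <<'E'
from h import *
o=r.observe(); print(o['clock'],o['tcp_pos'],o['tool_rot'],r.tcp_to_tips)
for c in ['scene','top','wrist']:
    d=cams.read_camera(c); save(c+'0',d['image']); print(c,{k:np.round(v,4).tolist() for k,v in d.items() if k!='image'})
    for l in ['block_middle_mid','slot_middle_floor','slot_large','screw','wing','block_small_mid','block_large_mid','jar','wrench','brush','spare']:
        try: print(l,[(round(x['confidence'],2),np.round(x['extent']).tolist()) for x in nets.masks_of(c,l)])
        except Exception as e: print(l,repr(e))
print(r.observe()['clock'])
E
```

```text
pics
0.0 [0.26863217 0.53590535 0.23957048] [ 0.60200675  0.37079573 -0.3719913  -0.60143235] 0.022
scene {'camera_matrix': [[445.2219, 0.0, 257.2759], [0.0, 445.2219, 193.1482], [0.0, 0.0, 1.0]], 'R': [[0.4419, 0.8969, -0.0152], [0.5829, -0.3, -0.7551], [-0.6818, 0.3248, -0.6554]], 't': [-0.2241, -0.2485, 1.6708]}
block_middle_mid [(0.57, [237.0, 189.0, 17.0, 18.0]), (0.55, [201.0, 195.0, 13.0, 25.0]), (0.51, [227.0, 177.0, 13.0, 25.0])]
slot_middle_floor [(0.77, [198.0, 248.0, 24.0, 24.0]), (0.18, [234.0, 191.0, 20.0, 24.0])]
slot_large [(0.67, [224.0, 235.0, 28.0, 24.0])]
screw [(0.73, [251.0, 212.0, 11.0, 17.0]), (0.6, [337.0, 176.0, 12.0, 16.0]), (0.4, [197.0, 248.0, 25.0, 23.0])]
wing [(0.68, [340.0, 177.0, 14.0, 14.0])]
block_small_mid [(0.53, [249.0, 209.0, 14.0, 12.0])]
block_large_mid [(0.59, [301.0, 241.0, 25.0, 26.0])]
jar [(0.6, [338.0, 242.0, 24.0, 37.0])]
wrench [(0.67, [198.0, 247.0, 24.0, 24.0]), (0.48, [358.0, 151.0, 10.0, 32.0])]
brush [(0.75, [117.0, 274.0, 39.0, 58.0])]
spare [(0.6, [277.0, 178.0, 25.0, 9.0])]
top {'camera_matrix': [[385.0537, 0.0, 255.3445], [0.
[... 385 characters left out ...]
 [(0.54, [268.0, 186.0, 7.0, 8.0])]
block_large_mid [(0.6, [234.0, 149.0, 15.0, 15.0])]
jar [(0.7, [209.0, 135.0, 22.0, 27.0])]
wrench [(0.92, [122.0, 261.0, 47.0, 51.0])]
brush [(0.66, [382.0, 175.0, 30.0, 53.0])]
spare [(0.47, [225.0, 245.0, 22.0, 18.0])]
wrist {'camera_matrix': [[297.3186, 0.0, 253.9863], [0.0, 297.3186, 195.0567], [0.0, 0.0, 1.0]], 'T_tool_cam': [[1.0, 0.0, -0.0, 0.0005], [0.0, -0.2938, 0.9559, -0.1431], [0.0, -0.9559, -0.2938, 0.0823], [0.0, 0.0, 0.0, 1.0]]}
block_middle_mid []
slot_middle_floor []
slot_large []
screw []
wing []
block_small_mid [(0.5, [236.0, 256.0, 27.0, 76.0])]
block_large_mid []
jar []
wrench [(0.74, [235.0, 256.0, 25.0, 78.0])]
brush []
spare []
1.8
```

Run:
```python
import cv2
a=cv2.imread('pics/scene0.png'); b=cv2.imread('pics/top0.png')
cv2.imwrite('pics/s1.png',cv2.resize(a[130:320,90:380],None,fx=2.7,fy=2.7,interpolation=cv2.INTER_CUBIC))
cv2.imwrite('pics/t1.png',cv2.resize(b[110:300,90:410],None,fx=2.5,fy=2.5,interpolation=cv2.INTER_CUBIC))
```

```text
(no output)
```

View pics/s1.png

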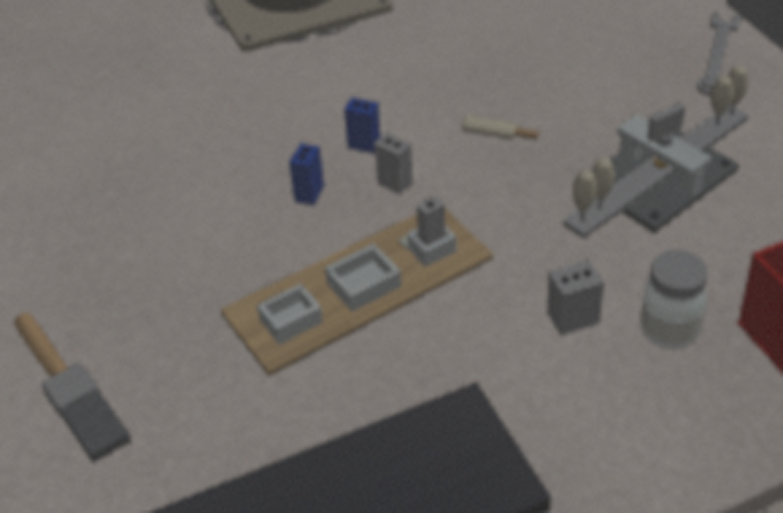

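View pics/t1.png

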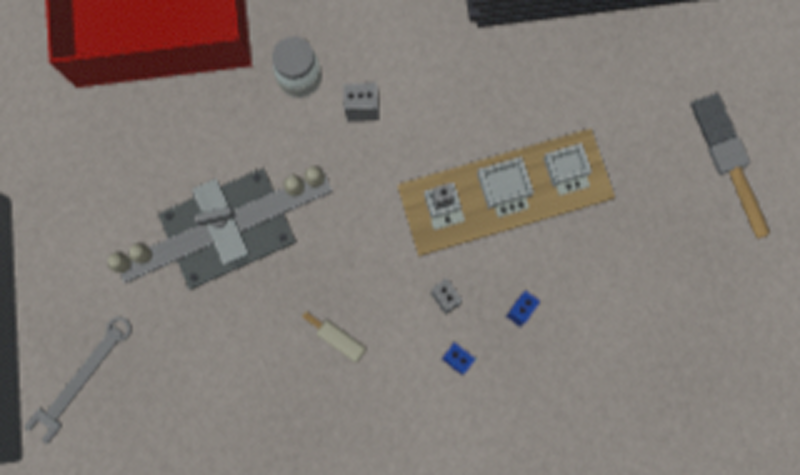

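View pics/wrist0.png

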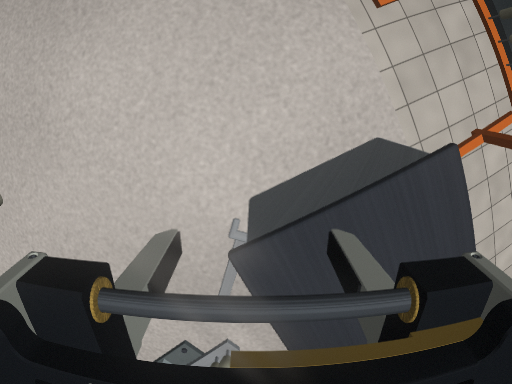

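```bash
cat >> h.py <<'E'
K={'scene':(np.array([[445.2219,0,257.2759],[0,445.2219,193.1482],[0,0,1]]),np.array([[0.4419,0.8969,-0.0152],[0.5829,-0.3,-0.7551],[-0.6818,0.3248,-0.6554]]),np.array([-0.2241,-0.2485,1.6708])),
'top':(np.array([[385.0537,0,255.3445],[0,385.0537,191.8939],[0,0,1]]),np.array([[-0.128,-0.9918,-0.0027],[-0.9702,0.1258,-0.2069],[0.2055,-0.0239,-0.9784]]),np.array([0.0613,0.5443,1.1514]))}
def ray(c,p):
    k,R,t=K[c]; d=R.T@np.linalg.solve(k,[p[0],p[1],1]); return -R.T@t,d/np.linalg.norm(d)
def tri(rays):
    A=0;b=0
    for o,d in rays:
        P=np.eye(3)-np.outer(d,d);A=A+P;b=b+P@o
    X=np.linalg.solve(A,b); return X,[np.linalg.norm((np.eye(3)-np.outer(d,d))@(X-o)) for o,d in rays]
def onz(o,d,z): return o+d*(z-o[2])/d[2]
E
python3 - <<'E'
from h import *
T=lambda u,v:ray('top',(90+u/2.5,110+v/2.5)); S=lambda u,v:ray('scene',(90+u/2.7,130+v/2.7))
for n,a,b in [('block',(447,291),(394,145)),('slot',(568,162),(290,300)),('slotL',(505,182),(363,267)),('small',(443,193),(431,205)),('wing',(213,215),(667,112)),('blue1',(524,302),(307,155)),('blue2',(459,353),(362,106)),('large',(361,96),(576,276)),('spare',(340,340),(495,127))]:
    X,e=tri([T(*a),S(*b)]); print(n,X.round(3),np.round(e,4))
for n,p,z in [('tag2',(573,185),.015),('h1',(118,262),.08),('h4',(316,174),.08),('wL',(195,219),.098),('wR',(233,212),.098),('wrenchmid',(80,380),0),('brs',(735,170),0)]:
    print(n,onz(*T(*p),z).round(3))
E
python3 - <<'E'
import cv2
b=cv2.imread('pics/top0.png')
cv2.imwrite('pics/t2.png',cv2.resize(b[215:265,255:315],None,fx=12,fy=12,interpolation=cv2.INTER_CUBIC))
cv2.imwrite('pics/t3.png',cv2.resize(b[165:230,130:225],None,fx=8,fy=8,interpolation=cv2.INTER_CUBIC))
E
```

```text
block [ 0.435 -0.035  0.058] [0.0009 0.0009]
slot [ 0.582 -0.214  0.037] [0.0005 0.0005]
slotL [ 0.568 -0.13   0.031] [0.0004 0.0004]
small [ 0.555 -0.047  0.071] [0.0006 0.0006]
wing [0.559 0.236 0.093] [0.0008 0.0008]
blue1 [ 0.409 -0.127  0.06 ] [0.0006 0.0006]
blue2 [ 0.358 -0.04   0.061] [0.0003 0.0003]
large [0.698 0.04  0.058] [0.0011 0.0011]
spare [0.398 0.108 0.003] [0.0033 0.0033]
tag2 [ 0.556 -0.22   0.015]
h1 [0.518 0.357 0.08 ]
h4 [0.597 0.106 0.08 ]
wL [0.555 0.256 0.098]
wR [0.558 0.21  0.098]
wrenchmid [0.389 0.438 0.   ]
brs [ 0.551 -0.439  0.   ]
```

View pics/t2.png

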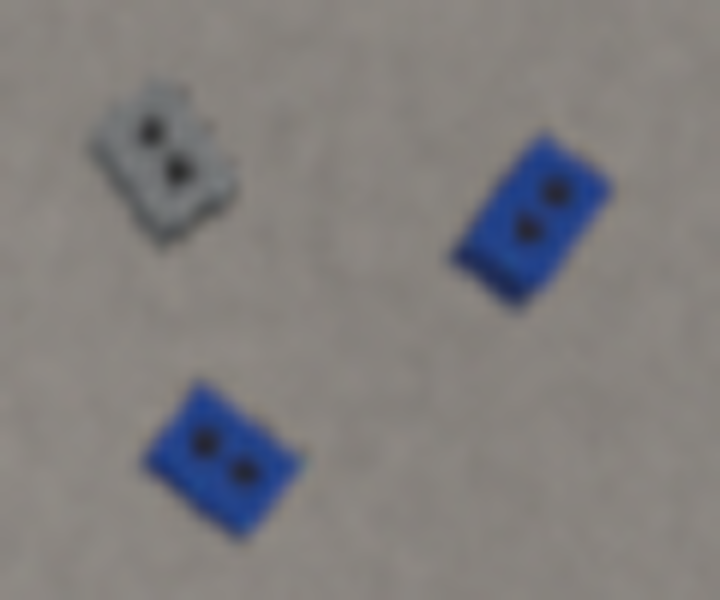

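View pics/t3.png

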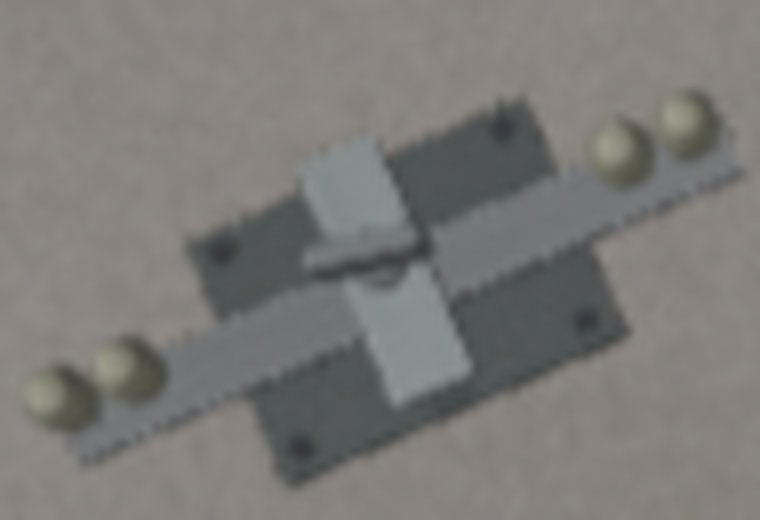

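```bash
cat >> h.py <<'E'
from scipy.spatial.transform import Rotation as Ro
def q(a):  # jaw axis at world angle a, tool down
    c,s=np.cos(a),np.sin(a)
    return Ro.from_matrix(np.array([[c,0,-s],[s,0,c],[0,-1,0]])).as_quat()
def yaw(o=None):
    o=o or r.observe(); x=Ro.from_quat(o['tool_rot']).apply([1,0,0]); return np.arctan2(x[1],x[0])
E
python3 - <<'E'
from h import *
print(r.observe()['clock'],yaw())
bx=np.arctan2(-.8,.6)
for n,p,a0 in [('slot',(.582,-.214,.17),.16),('block',(.435,-.035,.17),bx),('slotplace',(.582,-.214,.075),.16),('wing',(.559,.236,.085),np.arctan2(.256-.21,-.003)+np.pi/2)]:
    for a in [a0,a0+np.pi,a0+np.pi/2,a0-np.pi/2]:
        j=r.inverse_kinematics(p,q(a)); print(n,round(a,2),None if j is None else np.round(j,2))
E
```

```text
1.8 1.1059933646751996
slot 0.16 [-0.44  0.23  1.51 -0.    1.4  -0.6 ]
slot 3.3 [-0.44  0.23  1.51  0.    1.4   2.55]
slot 1.73 [-0.44  0.23  1.51 -0.    1.4  -2.17]
slot -1.41 [-0.44  0.23  1.51 -0.    1.4   0.98]
block -0.93 [-0.2  -0.28  2.01 -0.    1.41  0.73]
block 2.21 [-0.2  -0.28  2.01 -0.    1.41 -2.41]
block 0.64 [-0.2  -0.28  2.01 -0.    1.41 -0.84]
block -2.5 [-0.2  -0.28  2.01  0.    1.41  2.3 ]
slotplace 0.16 [-0.44  0.32  1.59 -0.    1.24 -0.6 ]
slotplace 3.3 [-0.44  0.32  1.59  0.    1.24  2.55]
slotplace 1.73 [-0.44  0.32  1.59 -0.    1.24 -2.17]
slotplace -1.41 [-0.44  0.32  1.59 -0.    1.24  0.98]
wing 3.21 None
wing 6.35 [ 0.32  0.27  1.62 -0.    1.25  0.25]
wing 4.78 [ 0.32  0.27  1.62 -0.    1.25  1.82]
wing 1.64 [ 0.32  0.27  1.62 -0.    1.25 -1.32]
```

```bash
cat >> h.py <<'E'
import pickle
def shot(name):
    o=r.observe(); d=cams.read_camera('wrist'); save(name,d['image'])
    M=Ro.from_quat(o['tool_rot']).as_matrix()
    pickle.dump((o['tcp_pos'],M,d['camera_matrix'],d['T_tool_cam']),open(f'pics/{name}.pkl','wb'))
    return d['image']
def wray(name,p):
    P,M,k,T=pickle.load(open(f'pics/{name}.pkl','rb'))
    u=np.array([(p[0]-k[0,2])/k[0,0],(p[1]-k[1,2])/k[1,1]]);th=np.linalg.norm(u)
    d=np.r_[u/th*np.sin(th),np.cos(th)]
    return P+M@T[:3,3], M@T[:3,:3]@d
def wpix(name,X):
    P,M,k,T=pickle.load(open(f'pics/{name}.pkl','rb'))
    c=T[:3,:3].T@(M.T@(np.array(X)-P)-T[:3,3]); rr=np.hypot(c[0],c[1]); th=np.arctan2(rr,c[2])
    return np.array([k[0,2]+k[0,0]*th*c[0]/rr,k[1,2]+k[1,1]*th*c[1]/rr])
E
python3 - <<'E'
from h import *
r.movep([.575,-.205,.19],q(.16)); print(r.observe()['clock'])
shot('slotA')
print([(x['confidence'],x['extent']) for l in ['slot_middle_floor'] for x in nets.masks_of('wrist',l)])
r.movep([.435,-.035,.18],q(-.93)); shot('blkA'); print(r.observe()['clock'])
print([(x['confidence'],x['extent']) for l in ['block_middle_mid'] for x in nets.masks_of('wrist',l)])
E
```

```text
4.625
[(0.77, [255.2, 197.2, 51.5, 53.3])]
5.975
[(0.93, [254.9, 193.7, 33.1, 49.6]), (0.91, [307.5, 259.9, 39.3, 49.7]), (0.79, [214.9, 248.3, 32.5, 52.8])]
```

View pics/slotA.png

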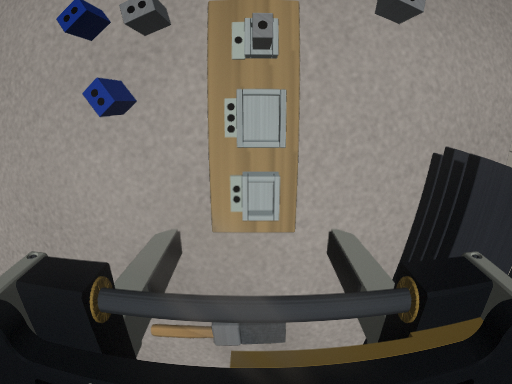

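View pics/blkA.png

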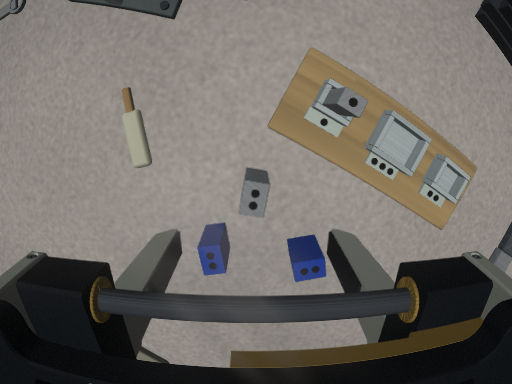

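Run:
```python
from h import *
a=cv2.imread('pics/slotA.png'); b=cv2.imread('pics/blkA.png')
cv2.imwrite('pics/z1.png',cv2.resize(a[160:235,210:310],None,fx=7,fy=7,interpolation=cv2.INTER_CUBIC))
cv2.imwrite('pics/z2.png',cv2.resize(b[155:230,215:300],None,fx=7,fy=7,interpolation=cv2.INTER_CUBIC))
```

```text
(no output)
```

View pics/z1.png

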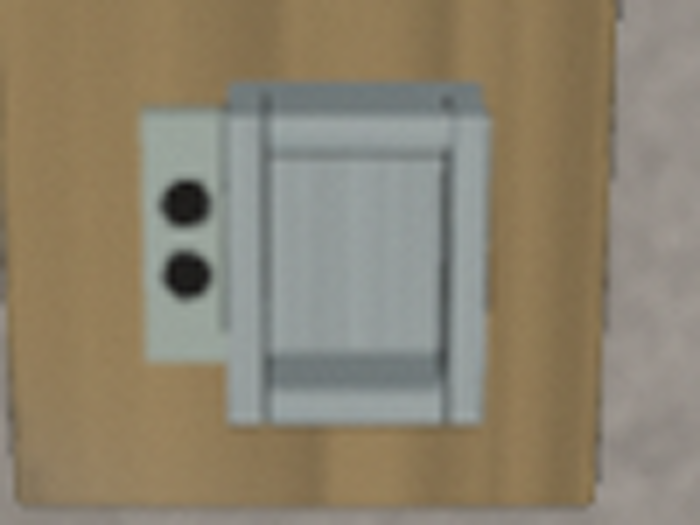

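View pics/z2.png

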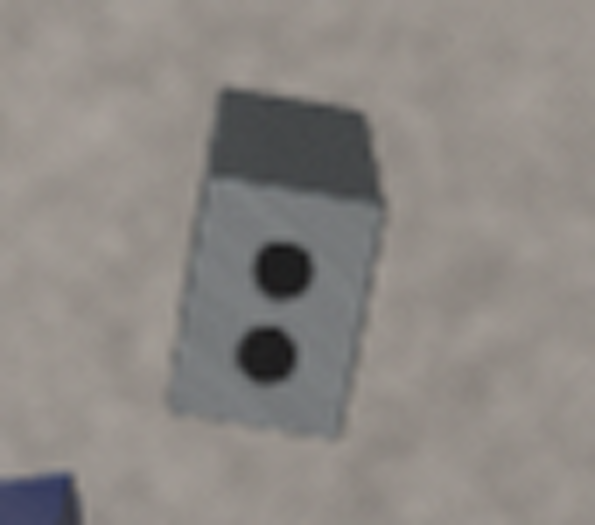

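Run:
```python
from h import *
from scipy.optimize import least_squares
def fit(name,px,w,l,th0,x0,z0):
    L=np.array([[-w/2,l/2],[w/2,l/2],[w/2,-l/2],[-w/2,-l/2]])
    def f(p,z=None):
        z=p[3] if z is None else z
        c,s=np.cos(p[2]),np.sin(p[2]); 
        return np.concatenate([wpix(name,[p[0]+c*a-s*b,p[1]+s*a+c*b,z])-u for (a,b),u in zip(L,px)])
    s=least_squares(f,[*x0,th0,z0]); print(name,s.x.round(4),np.sqrt(np.mean(s.fun**2)).round(2))
    s=least_squares(lambda p:f(p,z0),[*x0,th0]); print('fixed z',s.x.round(4),np.sqrt(np.mean(s.fun**2)).round(2), s.fun.round(1))
    return s.x
P=lambda l,o:[np.array(p)/7+o for p in l]
sp=P([(228,112),(492,116),(482,424),(228,424)],(210-.43,160-.43))
bp=P([(210,178),(385,203),(342,436),(170,410)],(215-.43,155-.43))
s=fit('slotA',sp,.040,.050,.16,(.58,-.214),.033)
b=fit('blkA',bp,.024,.034,-.93,(.435,-.035),.06)
# two-view heights with top camera
T=lambda u,v:ray('top',(90+u/2.5,110+v/2.5)); S=lambda u,v:ray('scene',(90+u/2.7,130+v/2.7))
print(tri([wray('slotA',np.mean(sp,0)),T(568,162),S(290,300)]),tri([wray('blkA',np.mean(bp,0)),T(447,291),S(394,145)]))
# hand-eye check: other slots from both pics: large-slot/small not used
```

```text
slotA [ 0.585  -0.2175  0.1526  0.029 ] 0.11
fixed z [ 0.5848 -0.2163  0.1526] 0.29 [-0.4 -0.1  0.4 -0.3  0.2  0.4 -0.2  0.1]
blkA [ 0.4319 -0.0377 -1.0922  0.0522] 0.15
fixed z [ 0.4338 -0.0362 -1.092 ] 0.46 [-0.4 -0.8  0.4 -0.2  0.2  0.6 -0.2  0.5]
(array([ 0.58310225, -0.21399666,  0.0376503 ]), [np.float64(0.0011818276175319968), np.float64(0.0012070815082936824), np.float64(0.0004280790363877786)]) (array([ 0.43448045, -0.03564467,  0.05819309]), [np.float64(0.0010586888551124066), np.float64(0.0005270150006277999), np.float64(0.001463516128248987)])
```

Run:
```python
from h import *
r.line_to([.4338,-.0362,.12],q(-1.092),velocity=.15)
print(r.line_to([.4338,-.0362,.055],velocity=.1,f_stop=8)); print(r.observe()['tcp_pos'])
fingers.close(effort=35); o=r.observe(); print(o['opening'],o['opening']*93,o['wrist_force'])
r.line_to([.4338,-.0362,.13],velocity=.12); o=r.observe(); print(o['opening'],o['wrist_force'],o['clock'])
r.movep([.5848,-.2163,.135],q(.1526)); shot('hold1'); o=r.observe(); print(o['tcp_pos'],o['clock'])
```

```text
False
[ 0.43437357 -0.0362915   0.05569095]
0.25588729652331044 23.79751857666787 [ 0.17536704 -0.35090463 -0.79606471]
0.2534866419700581 [-0.68161371  0.31285908 -4.49287514] 9.225
[ 0.58440505 -0.21559593  0.1345542 ] 10.6
```

View pics/hold1.png

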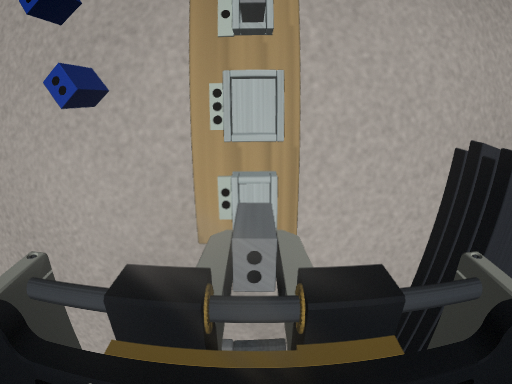

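Run:
```python
from h import *
a=cv2.imread('pics/hold1.png')
cv2.imwrite('pics/z3.png',cv2.resize(a[165:300,205:305],None,fx=5.8,fy=4.4,interpolation=cv2.INTER_CUBIC))
o=r.observe(); print(o['tcp_pos'])
for n,X in [('slotcorner',(0,0))]:
    c,s=np.cos(.1526),np.sin(.1526)
    for a_,b_ in [(-.02,.025),(.02,.025),(.02,-.025),(-.02,-.025)]:
        print(wpix('hold1',[.5848+c*a_-s*b_,-.2163+s*a_+c*b_,.033]).round(1))
    P=pickle.load(open('pics/hold1.pkl','rb')); 
    print('blk')
    for a_,b_ in [(-.012,.017),(.012,.017),(.012,-.017),(-.012,-.017)]:
        print(wpix('hold1',P[0]+P[1]@np.array([a_,-.005,b_])).round(1), wpix('hold1',P[0]+P[1]@np.array([a_,.055,b_])).round(1))
```

```text
[ 0.58440505 -0.21559593  0.1345542 ]
[230.7 176.2]
[278.  176.2]
[276.6 230.5]
[232.1 230.5]
blk
[230.2 238.2] [236.6 201.5]
[276.9 238.2] [270.8 201.5]
[274.9 292. ] [269.8 244.9]
[232.3 292. ] [237.6 244.9]
```

View pics/z3.png

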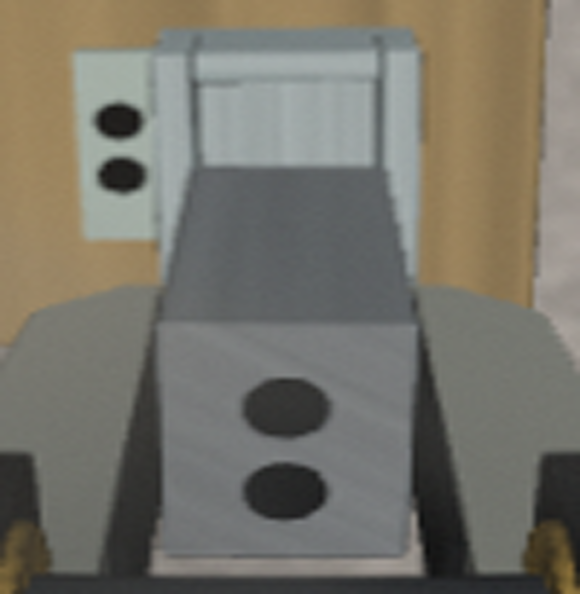

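```bash
cat > cal.py <<'E'
from h import *
from scipy.optimize import least_squares
P=lambda l,o,f=7:[np.array(p)/f+np.array(o)-.43 for p in l]
sp=P([(228,112),(492,116),(482,424),(228,424)],(210,160))
bp=P([(210,178),(385,203),(342,436),(170,410)],(215,155))
f=np.array([5.8,4.4])
h=lambda l:[np.array(p)/f+np.array([205,165])-.4 for p in l]
hs=h([(158,50),(420,50)]); ht=h([(158,322),(417,322),(410,555),(163,555)]); hb=h([(200,168),(383,168)])
D={n:pickle.load(open(f'pics/{n}.pkl','rb')) for n in ['slotA','blkA','hold1']}
def pix(n,X,c):
    Pp,M,k,T=D[n]; R=T[:3,:3]@Ro.from_rotvec(c[3:6]).as_matrix(); t=T[:3,3]+c[:3]
    v=R.T@(M.T@(np.array(X)-Pp)-t); rr=np.hypot(v[0],v[1]); th=np.arctan2(rr,v[2])
    return np.array([k[0,2]+k[0,0]*th*v[0]/rr,k[1,2]+k[1,1]*th*v[1]/rr])
def rect(w,l,x,y,a,z):
    c,s=np.cos(a),np.sin(a); return [[x+c*i-s*j,y+s*i+c*j,z] for i,j in [(-w/2,l/2),(w/2,l/2),(w/2,-l/2),(-w/2,-l/2)]]
def F(p):
    c=p[:6]; e=[]
    S=rect(.04,.05,*p[6:9],.033); B=rect(.024,.034,*p[9:12],.06)
    for X,u in zip(S,sp): e.append(pix('slotA',X,c)-u)
    for X,u in zip(B,bp): e.append(pix('blkA',X,c)-u)
    for X,u in zip(S[:2],hs): e.append(pix('hold1',X,c)-u)
    Pp,M=D['hold1'][:2]; 
    w=lambda i,y,j: Pp+M@np.array([i,y,j+p[12]])
    for (i,j),u in zip([(-.012,.017),(.012,.017),(.012,-.017),(-.012,-.017)],ht): e.append(pix('hold1',w(i,p[13],j),c)-u)
    for (i,j),u in zip([(-.012,.017),(.012,.017)],hb): e.append(pix('hold1',w(i,p[13]+.06,j),c)-u)
    # block pick: same block relative to tcp at grasp
    a=p[11]; zx=np.array([-np.sin(a),np.cos(a)]); d=(p[9:11]-[.43437,-.03629])@zx
    return np.r_[np.concatenate(e)/.4,(d-p[12])/.0007,c[:3]/.002,c[3:6]/.005,(p[13]+.0043)/.001]
s=least_squares(F,np.r_[np.zeros(6),.5848,-.2163,.1526,.4338,-.0362,-1.092,0,-.0043])
print('cam',s.x[:6].round(4),'slot',s.x[6:9].round(4),'blk',s.x[9:12].round(4),'hand z,y',s.x[12:].round(4)); print((s.fun*.4).round(1))
cov=np.linalg.inv(s.jac.T@s.jac); print(np.sqrt(np.diag(cov)).round(4))
E
python3 cal.py
```

```text
cam [ 0.0001 -0.0046 -0.      0.0044 -0.0035 -0.0033] slot [ 0.5839 -0.2163  0.1534] blk [ 0.4331 -0.0356 -1.0898] hand z,y [-0.0014 -0.0048]
[-0.  -0.   0.2 -0.1  0.   0.1  0.1 -0.3 -0.3 -0.5  0.2  0.   0.   0.4
  0.   0.3 -0.8  0.1  0.5  0.2 -0.2  0.2  0.4  0.3 -0.5 -0.1  0.7 -0.3
 -1.2 -0.2  0.6 -0.1  0.4  0.  -0.9 -0.   0.4 -0.3 -0.3 -0.2]
[0.0005 0.0009 0.002  0.0026 0.0029 0.0033 0.0005 0.0021 0.0068 0.0017
 0.0013 0.0099 0.0021 0.0008]
```

Run:
```python
from h import *
G=np.array([.5837,-.2149]); 
r.line_to([*G,.10],q(.1534),velocity=.1); r.sleep(.2); o=r.observe(); print(o['tcp_pos'],o['wrist_force'])
c=G-(o['tcp_pos'][:2]-G); print('corr',c)
st=r.line_to([*c,.0715],velocity=.03,f_stop=7); o=r.observe(); print(st,o['tcp_pos'],o['wrist_force'],o['moment'],o['clock'])
shot('ins1')
```

```text
[ 0.58433131 -0.215218    0.10104582] [ 0.27792899 -0.50591291 -3.94216725]
corr [ 0.58306869 -0.214582  ]
False [ 0.58304408 -0.21465325  0.07154729] [-0.48123307 -2.25911628 -4.73291485] [-0.45209771  0.06497004 -0.00450385] 12.4
```

View pics/ins1.png

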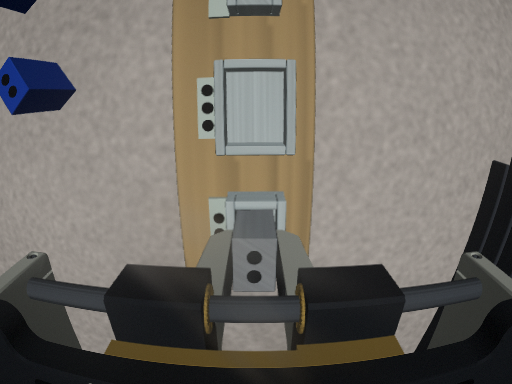

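Run:
```python
from h import *
p=r.observe()['tcp_pos']
st=r.line_to([.5831,-.2149,.0685],velocity=.03,f_stop=6); o=r.observe(); print(st,o['tcp_pos'],o['wrist_force'])
fingers.open_gripper(); r.sleep(.1); o=r.observe(); print(o['tcp_pos'],o['wrist_force'],o['opening'])
r.line_to([.583,-.2149,.15],velocity=.15)
r.movep([.5665,-.1055,.19],q(.1534)); shot('rel1'); print(r.observe()['clock'])
```

```text
False [ 0.58396071 -0.21502684  0.06979788] [-1.29342818  1.06352067  4.58136752]
[ 0.58305785 -0.21488173  0.06845198] [0.64189818 0.25959723 0.12292172] 1.001960381800024
15.2667
```

View pics/rel1.png

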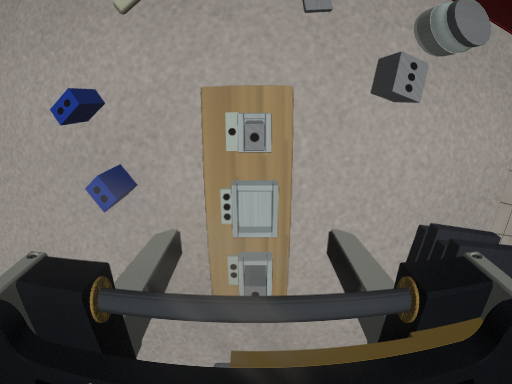

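Run:
```python
from h import *
r.movep([.559,.236,.22],q(0.0)); im=shot('wingA'); print(r.observe()['clock'])
print([(x['confidence'],x['extent']) for l in ['wing','screw'] for x in nets.masks_of('wrist',l)])
cv2.imwrite('pics/z4.png',cv2.resize(im[150:270,190:320,::-1],None,fx=6,fy=5,interpolation=cv2.INTER_CUBIC))
```

```text
16.6083
[(0.79, [254.7, 191.7, 20.4, 50.3]), (0.61, [257.6, 193.0, 15.6, 46.8]), (0.21, [127.9, 34.4, 97.5, 68.8])]
```

View pics/wingA.png

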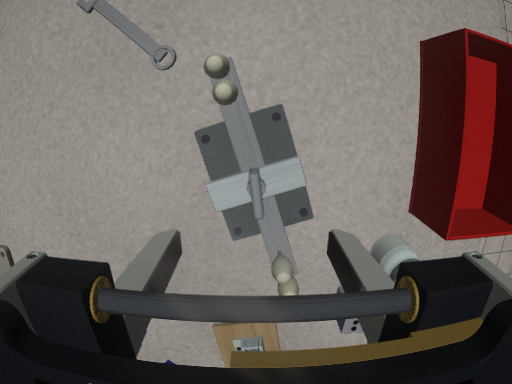

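View pics/z4.png

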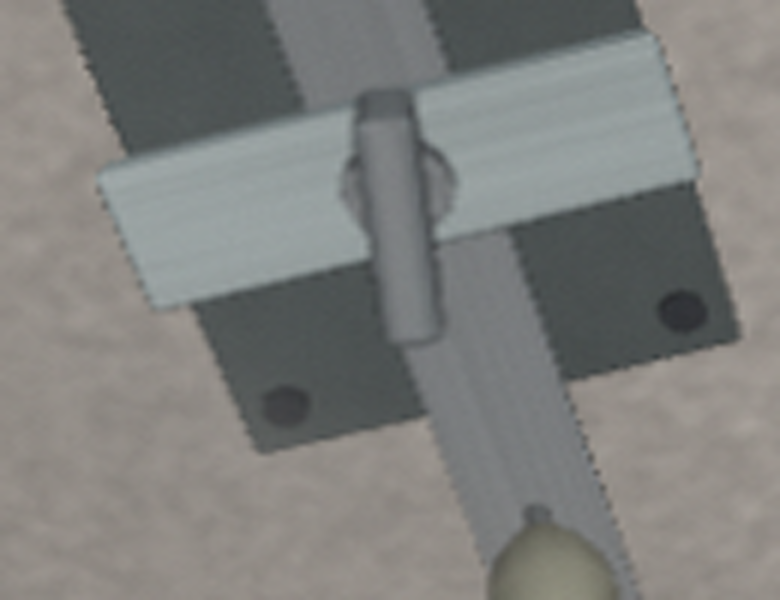

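Run:
```python
from h import *
a=onz(*wray('wingA',(254.0,173.2)),.098); b=onz(*wray('wingA',(258.9,217.8)),.098)
print(a,b,np.linalg.norm(a-b),(a+b)/2, np.arctan2(*(a-b)[[1,0]])-np.pi/2)
# with camera offset -4.6mm in tool y (higher)
o,d=wray('wingA',(254.0,173.2)); o2=o+[0,0,.0046]; a=onz(o2,d,.098); o,d=wray('wingA',(258.9,217.8)); b=onz(o+[0,0,.0046],d,.098); print(a,b,np.linalg.norm(a-b),(a+b)/2)
T=lambda u,v:ray('top',(90+u/2.5,110+v/2.5))
c=np.array([213,214]); print('top',onz(*T(*c),.098)); print('two view',tri([T(*c),wray('wingA',(256.4,195.5)),ray('scene',(90+667/2.7,130+112/2.7))]))
print('box',onz(*T(160,85),0),onz(*T(160,85),.06))
P=pickle.load(open('pics/wingA.pkl','rb')); print(P[0], Ro.from_matrix(P[1]).apply([1,0,0]))
```

```text
[0.55951236 0.25677881 0.098     ] [0.56414744 0.21316054 0.098     ] 0.04386385387128052 [0.5618299  0.23496967 0.098     ] 0.10586713820456506
[0.5595088  0.25572395 0.098     ] [0.56422445 0.21134747 0.098     ] 0.044626326542475094 [0.56186663 0.23353571 0.098     ]
top [0.55883654 0.23386727 0.098     ]
two view (array([0.56084161, 0.2347311 , 0.09438254]), [np.float64(0.0011609668645332684), np.float64(0.0009774139629777341), np.float64(0.0005425957626438096)])
box [0.76780694 0.30819198 0.        ] [0.7451253  0.29423184 0.06      ]
[0.55940748 0.23466843 0.21953905] [ 9.99999240e-01 -1.13316762e-03 -4.86374332e-04]
```

Run:
```python
from h import *
G=[.561,.2342]
r.line_to([*G,.13],q(.106),velocity=.15)
st=r.line_to([*G,.085],velocity=.08,f_stop=8); o=r.observe(); print(st,o['tcp_pos'],o['wrist_force'])
fingers.close(effort=30); r.sleep(.2); o=r.observe(); print(o['opening']*93,o['tcp_pos'],yaw(o),o['wrist_force'],o['moment'],o['clock'])
shot('wg1')
```

```text
False [0.56098091 0.23418187 0.08488562] [0.14687143 0.58193679 1.43791121]
18.019805075241226 [0.56118639 0.23420793 0.08501703] 0.1059573184476398 [ 2.86834852  0.59127777 -1.28629725] [ 0.03981723 -0.38883823  0.09131019] 19.5417
```

View pics/wg1.png

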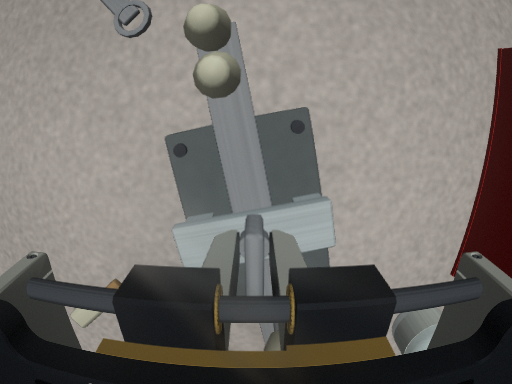

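Run:
```python
from h import *
fingers.open_gripper()
r.line_to([.561,.2342,.0945],velocity=.1)
fingers.close(effort=30); r.sleep(.2); o=r.observe(); print(o['opening']*93,o['tcp_pos'],yaw(o),o['wrist_force'],o['moment'],o['clock'])
```

```text
9.77053286345455 [0.5611845  0.2342385  0.09456354] 0.10602935545511231 [ 1.88171591  0.47468041 -0.82626525] [ 0.00040102 -0.35705066  0.01973869] 22.5417
```

Run:
```python
from h import *
fingers.close(effort=50); r.sleep(.1)
o=r.observe(); print(o['clock'],o['wrist_force'].round(2),o['moment'].round(3))
a=.106
for i in range(4):
    a-=.1; r.movep([.561,.2342,.0945],q(a)); o=r.observe(); print(round(a,3),round(yaw(o),3),o['wrist_force'].round(1),o['moment'].round(3),round(o['clock'],2),round(o['opening']*93,2))
```

```text
22.8583 [ 3.25  0.68 -1.86] [-0.027 -0.497  0.068]
0.006 0.008 [ 5.   0.7 -2.8] [ 0.105 -0.758  0.001] 23.11 9.68
-0.094 -0.092 [ 5.8  0.1 -3. ] [ 0.128 -0.889 -0.064] 23.36 9.9
-0.194 -0.192 [ 5.8  0.9 -3.6] [ 0.113 -0.99  -0.046] 23.61 9.74
-0.294 -0.292 [ 6.6  0.1 -4.6] [ 0.054 -1.024 -0.07 ] 23.86 9.57
```

Run:
```python
from h import *
a=-.294; c=np.array([.5618,.2342,.0949])
for i in range(16):
    a-=.1; r.movep(c,q(a)); o=r.observe(); print(round(a,3),round(yaw(o),3),o['wrist_force'].round(1),o['moment'].round(3),round(o['clock'],2),round(o['opening']*93,2))
    if o['moment'][2]<-.2: break
```

```text
-0.394 -0.39 [ 5.3  1.6 -5.7] [ 0.11  -0.877 -0.079] 24.11 9.51
-0.494 -0.49 [ 7.1  1.  -6.2] [ 0.059 -0.949  0.008] 24.36 9.94
-0.594 -0.59 [ 5.1 -0.4 -6.6] [-1.000e-03 -1.049e+00 -6.900e-02] 24.61 9.61
-0.694 -0.69 [ 6.7  0.8 -6.9] [ 0.024 -1.106  0.005] 24.86 9.98
-0.794 -0.79 [ 7.5  0.2 -6.6] [-0.071 -1.174 -0.045] 25.11 9.63
-0.894 -0.89 [ 6.8 -1.2 -6.6] [-0.14  -1.2   -0.057] 25.36 9.75
-0.994 -0.99 [ 8.3 -0.4 -7.1] [-0.137 -1.294 -0.09 ] 25.61 9.73
-1.094 -1.09 [ 7.9 -0.5 -7.4] [-0.221 -1.285 -0.077] 25.86 9.6
-1.194 -1.19 [ 7.9 -1.3 -7.4] [-0.359 -1.29  -0.051] 26.11 9.78
-1.294 -1.29 [ 7.4 -2.6 -7.4] [-0.396 -1.275  0.408] 26.36 9.77
-1.394 -1.389 [ 8.5 -2.1 -6.6] [-0.403 -1.276  1.032] 26.61 10.15
-1.494 -1.488 [ 5.9 -4.  -4.7] [-0.575 -0.871  1.195] 26.86 12.04
-1.594 -1.588 [ 8.1 -2.6 -6.5] [-0.382 -1.136  1.419] 27.11 13.25
-1.694 -1.688 [ 4.4 -3.4 -2.5] [-0.751 -0.515  1.639] 27.36 14.42
-1.794 -1.788 [ 4.4 -4.5 -2.1] [-0.718 -0.496  1.552] 27.61 16.86
-1.894 -1.888 [-1.7 -6.  -0.8] [-0.633 -0.047  1.261] 27.86 19.87
```

Run:
```python
from h import *
c=np.array([.5618,.2342,.0949])
def p(a):
    o=r.observe(); print(round(a,3),round(yaw(o),3),o['wrist_force'].round(1),o['moment'].round(3),round(o['clock'],2),round(o['opening']*93,2)); return o
for a in [-1.7,-1.5,-1.4,-1.3,-1.2]:
    r.movep(c,q(a)); p(a)
for a in [-1.23,-1.26,-1.29,-1.32]:
    r.movep(c,q(a)); o=p(a)
    if o['moment'][2]>.35: break
shot('seat')
```

```text
-1.7 -1.693 [-2.1 -6.1  0.1] [-0.969  0.38   0.753] 28.17 15.47
-1.5 -1.494 [-1.3 -5.5 -0.9] [-0.916  0.336  0.585] 28.48 11.94
-1.4 -1.396 [ 0.4 -5.3 -3. ] [-0.945  0.033  0.439] 28.73 10.89
-1.3 -1.296 [ 2.1 -4.1 -2.9] [-0.781 -0.197  0.363] 28.98 9.52
-1.2 -1.197 [ 1.6 -4.2 -3.2] [-0.848 -0.19   0.054] 29.23 9.29
-1.23 -1.228 [ 2.5 -4.3 -3.5] [-0.856 -0.21  -0.036] 29.48 9.51
-1.26 -1.258 [ 1.1 -5.3 -2.6] [-0.849 -0.244 -0.08 ] 29.73 9.68
-1.29 -1.287 [ 2.  -5.  -2.6] [-0.875 -0.187  0.259] 29.98 9.73
-1.32 -1.317 [ 1.7 -5.2 -3. ] [-0.846 -0.203  0.57 ] 30.23 9.75
```

View pics/seat.png

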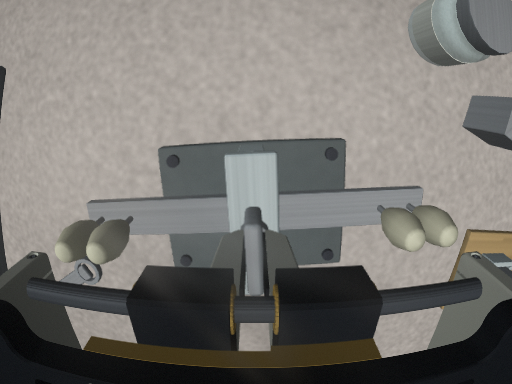

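Run:
```python
from h import *
c=np.array([.5616,.2342,.0947])
r.sleep(.2)
for a in list(np.arange(-1.2,.3,.15))+[.302]:
    r.movep(c,q(a)); o=r.observe()
r.sleep(.4); o=r.observe(); print(round(yaw(o),3),o['wrist_force'].round(1),o['moment'].round(3),round(o['clock'],2),round(o['opening']*93,2),o['tcp_pos'])
shot('end')
d=cams.read_camera('top'); save('topend',d['image']); d=cams.read_camera('scene'); save('scend',d['image'])
b=cv2.imread('pics/topend.png'); cv2.imwrite('pics/t9.png',cv2.resize(b[110:300,90:410],None,fx=2.5,fy=2.5,interpolation=cv2.INTER_CUBIC))
```

```text
0.304 [ 3.1 -5.6 -3.8] [-0.985 -0.595  0.019] 33.8 9.75 [0.56136668 0.23294655 0.09433591]
```

View pics/end.png

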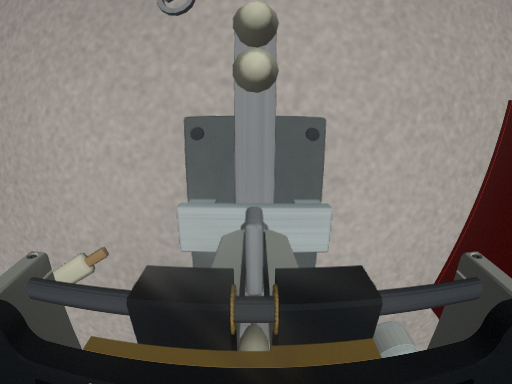

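View pics/t9.png

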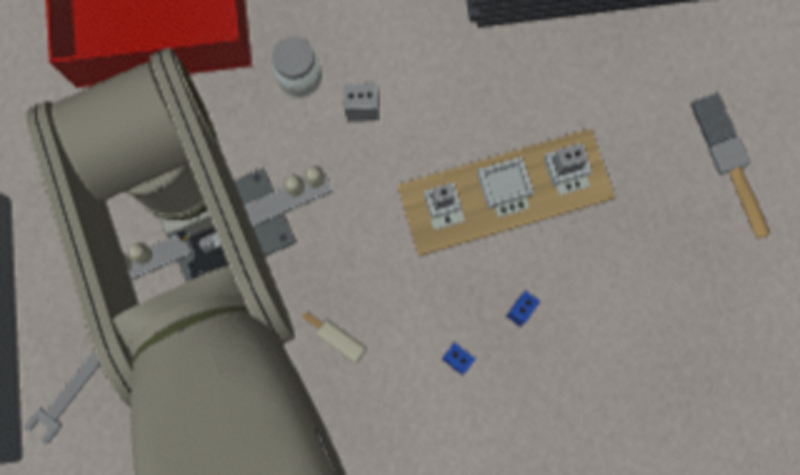

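View pics/scend.png

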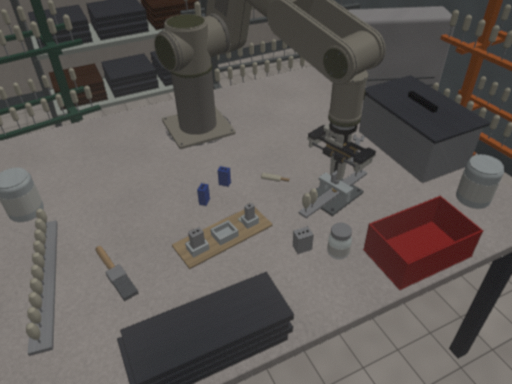

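Run:
```python
from h import *
close_job()
```

```text
the job is handed in; nothing more can be done
```

The middle block is home in its two-dot slot and released. The thumbscrew was seated, then backed off a quarter turn, and the job was handed in at about 34 s with the wing still gripped. No verdict was reported.

**Block:** When I set it down it met the floor, with the tool force rising by about 9 N. That put its underside within about 1 mm of the slot floor. The last top and scene pictures show it upright in the two-dot slot. The three-dot slot is still empty, and nothing in the pictures looks moved; the arm hides part of the wrench and jig.

**Thumbscrew:** The stop came at a tool yaw of about -1.27 rad, and I finished at 0.304 rad, so it is backed off about 1.57 rad. The wing lines up with the pin bar in the last wrist picture. The fingers read 9.75 mm on the 10 mm wing, closed with 50 N effort.

**What went wrong on the way:**
- **First grip on the thumbscrew:** It was too low and caught the hub (18 mm opening). I opened, rose about 10 mm and gripped the wing properly.
- **First seating turn:** I watched for the wrong torque sign, so I pushed past the stop by about 0.6 rad and the pads twisted on the wing, with torque up to 1.6 N m. I turned back, the pads realigned, and I found the stop again gently before backing off.
- **Camera disagreement:** The wrist camera's heights were about 5 mm off from the other views. I corrected for this with a fit over several wrist pictures before inserting the block.

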